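Tip the standing block down and bed it in the drilling board

ROBOT

A 6-joint arm with a two-finger parallel gripper is mounted at the origin on a cart in front of the work surface, level with it; the furniture and walls round the work are solid. World frame = base frame: x ahead of the robot, y to its left, z up, the work surface at z = 0. Lengths are in mm, angles in rad, forces in N, time in s.
With the tool pointing down it reaches from about 350 to 875 mm from the base axis. Payload 4.2 kg.
Tool frame: the origin (TCP) lies at the very end of the fingers, on their centre line; the grasp point (between the pads) lies 19 mm behind it (arm.pinch_z is the distance from the TCP to the grasp point, in mm); x points along the fingers, y is the direction in which the jaws open and shut, and the axes are right-handed (so a half turn about x gives the same grasp; the last joint's range is limited). The gripper opens to 85 mm and grips with 20 to 120 N. Pads are 22 mm wide; open, the fingers measure 114 mm over their backs; the gripper's body (76 mm by 85 mm) begins 54 mm behind the grasp point. The pads swing forward as they close: fully open they stand 13 mm farther back than shut.
Start: joints at [1.437, 0.385, 0.008, 0, -1.194, -0.259], TCP at [239.202, 577.392, 231.312] pointing down, gripper open.
Joint ranges: [-3.14, 3.14], [-1.21, 2.06], [-1.07, 1.41], [-3.16, 2.05], [-2.99, -0.16], [-3.1, 3.1]. Speed limits (rad/s): [2.79, 2.79, 3.14, 3.14, 3.14, 3.14].

INTERFACE

Orientations are given as a unit quaternion [x, y, z, w].
In Python, from bench import arm gives the robot as it stands.
- The arm moves only by the tool drive_tool, never from a script. Its argument "motion" is a list of rows, each a list of 4 numbers: the shift along the tool's x, y, z in mm, then the turn about the tool's x in degrees. In form: [[dx, dy, dz, spin], ...]. A call has 1 to 10 rows; each row shifts and turns the commanded pose from where the row before left it, along the tool's axes as they then stand; what a row does not reach is not made up. A row lasts 1/12 s, in which the tool goes at most 41.7 mm and 7.16 degrees, less where a joint would pass 70% of its speed; a pose out of reach is approached as far as the arm can. A call with a gripper value outside its range is refused whole. "grip" is the finger opening in mm, from 0 to 85.4, set as the call begins (left out, the last holds). The fingers move at their own pace and stop on an object; the grip force is fixed at half the most. Time passes only in rows, so rows that do not move let the fingers close. It gives the time, the measured TCP pose, the force and the opening at its end, in the units of the state.
- arm.read_state(): the state, without advancing time (a new reading comes with each control period).
- arm.get_image(name): name is "scene" or "top"; returns the picture (480x640x3 uint8, red, green, blue); there is no depth.
- arm.calibration(name): a dict with "K" (3x3 intrinsics, pixels), "eye" and "attitude" of the camera in the world. Camera axes: x right, y up, looking along -z (the intrinsics and any distortion apply to the point x, -y, -z); pixel columns grow to the right and rows downward; lengths in mm; the calibration is good to about 2 mm. A picture is of the moment at which its call begins. calibration takes no time and is no camera call.
- arm.job_done(): hands the job in, once; it reports no verdict.
The state is a dict: "clock": time; "joints": joint angles; "joint_vel": joint speeds; "joint_efforts": joint torques, N m; "position": TCP position; "ee_rot": TCP orientation; "contact_force": force on the tool from outside, world axes, zero at the start; "wrist_torque": the same for the moment, N m; "gripper_width": finger opening in mm.
Only numpy, scipy, OpenCV 4.12 (cv2) and the standard library are available. Lean on these libraries where they do the work, as an engineer would, in place of code of your own. Each camera call takes 0.05 s, during which the arm holds its last target. There are 200 camera calls.

TASK

Tip the standing hardwood block over towards the end stop of the drilling board by pushing near its top, without lifting its foot off the board. Then slide it flush against the long fence and home against the buffer of the end stop, lean on its near end for a second with about 12 N so that it beds (never more than 25 N against fence or stop), and leave it lying there flush with the fence and touching the buffer. Leave the oil can, the tin and the bolt alone.

Things in the scene. Friction and masses are not known exactly. Their poses are not given: they have to be found in the camera images.
- block: plain hardwood block, 60 (x) x 120 (y) x 43 mm (z), 0.2 to 0.45 kg, standing on its end on the board: y points up, z away from the end stop. The origin is the centre of the 60 x 120 mm face that looks to the end stop, on which the block must come to lie (then z is up, y points to the end stop). It fills x -30 to 30, y -60 to 60, z 0 to 43 mm; its centre of mass is in the middle.
- foot (a point): middle of the block's lower edge on the side of the end stop, about which it tips: (0, -60, 0) mm in the block's frame; it lies on the board's top and stays there while the block tips and slides
- jig: wooden drilling board fixed to the bench, 140 x 310 x 18 mm (top 18 mm above the bench), origin on the bench; it fills x -65 to 75, y -155 to 155 mm. z is up, x points across, away from the long fence, y along the board to the end stop. The block starts near the -y end; seated, its origin is at x = -15, z = 18, y = 35 to 62 mm in this frame (as the stop screw is set), its axes parallel to the board's
- long_fence: wooden strip, 20 mm wide, 290 mm long, 28 mm high, fixed along the -x side of the board; the origin lies on its inner face, which looks to +x of the board, at board level, midway along it. (A tall blue press, about 0.4 m high, is fixed to the bench left of the board, round x = 0.36 to 0.58, y = 0.22 to 0.36 m: go round behind it or over it.)
- end_stop: wooden strip, 112 x 22 x 28 mm, fixed across the +y end of the board; origin on its inner face (looks to -y of the board), at the corner with the fence, at board level. A screw tipped with a stiff rubber buffer (18 mm across, 20 N/mm) stands out of this face 30 mm from the fence, 15 mm above the board. It is set anew each time, 3 to 30 mm proud, and not measured: feel for it
- corner (a point): inner corner of long fence and end stop, on the board's top: (-45, 125, 18) mm in the board's frame
- oil_can: green oil can, body about 68 mm across and 82 mm high with a thin bent spout, standing farther back; leave alone; origin at its underside's centre
- scriber_tin: round open tin with scribers, 69 mm across, 128 mm high, standing farther back; leave alone; origin at its underside's centre
- bolt: rusty hexagon bolt standing on its head, 27 mm across, 65 mm high, to the left of the board; leave alone; origin at its underside's centre
Not all that is in view belongs to the job. Leave any orange look-alike of the block alone.

How it is judged:
By the outcome, as a careful person would: the job done as asked, in the order asked, and still so for the second after the job is handed in, with the robot touching nothing.
It also fails if it takes over 72 s, if anything falls off the work surface, if the arm or the gripper's body presses on something with over 40 N, if the wrist force passes 120 N, or if a joint passes its speed limit or range.

## Working session

There is one attempt and no reset: what is moved stays moved. The work goes in short steps, Python scripts to look and compute and a tool call to move; the robot and the scene stay as the last step left them, time stands still between calls to the robot, and variables do not carry over. Pictures are saved under pics/ and viewed, about 8 in all and at most 12, crops included, and the job is handed in when it is done.

Besides the shell and the picture viewer there is one more tool, called after "Call:" as name(argument=value, ...) on one line, values as JSON. drive_tool: Moves the arm, as the interface text tells. Its arguments: {"type":"object","properties":{"motion":{"type":"array"},"grip":{"type":"number"}},"required":["motion"]}

```bash
mkdir -p pics; ls
cat > h.py <<'E'
import numpy as np, cv2
from bench import arm
from scipy.spatial.transform import Rotation as R
def cal(n):
    c=arm.calibration(n); return c
E
python3 - <<'E'
from h import *
print(arm.read_state())
for n in ("scene","top"):
    print(n,arm.calibration(n))
    cv2.imwrite(f"pics/{n}0.png",arm.get_image(n)[:,:,::-1])
E
```

```text
pics
{'clock': 0.0, 'joints': array([ 1.43659068e+00,  3.85543618e-01,  6.60007792e-03, -4.88088176e-04,
       -1.19398439e+00, -2.58598801e-01]), 'joint_vel': array([-0.00143489,  0.00059911,  0.00075868, -0.00151447,  0.00017572,
       -0.00211275]), 'joint_efforts': array([ 1.33207617e-03, -3.92289877e+01,  1.88402778e+01,  4.18614328e+00,
       -4.64335259e-03, -3.19618678e-06]), 'position': array([238.99946361, 576.85860058, 230.22093085]), 'ee_rot': array([-0.69338658,  0.13881074,  0.69361305,  0.13728644]), 'contact_force': array([-1.27330464,  0.24609205,  0.18458796]), 'wrist_torque': array([-0.00977543, -0.00662844,  0.0065096 ]), 'gripper_width': 85.48009262280496}
scene {'K': array([[491.90904947,   0.        , 320.64463895],
       [  0.        , 491.90904947, 240.72968526],
       [  0.        ,   0.        ,   1.        ]]), 'eye': array([ 32.5430669 , 533.48665518, 592.89419546]), 'attitude': array([-0.18210502,  0.40340245,  0.80745923, -0.39001771])}
top {'K': array([[598.68093806,   0.        , 317.60328582],
       [  0.        , 598.68093806, 236.85227363],
       [  0.        ,   0.        ,   1.        ]]), 'eye': array([ 363.54980363,   82.52194787, 1019.11478317]), 'attitude': array([ 0.07085399, -0.0718915 , -0.68695641,  0.71965423])}
```

View pics/scene0.png

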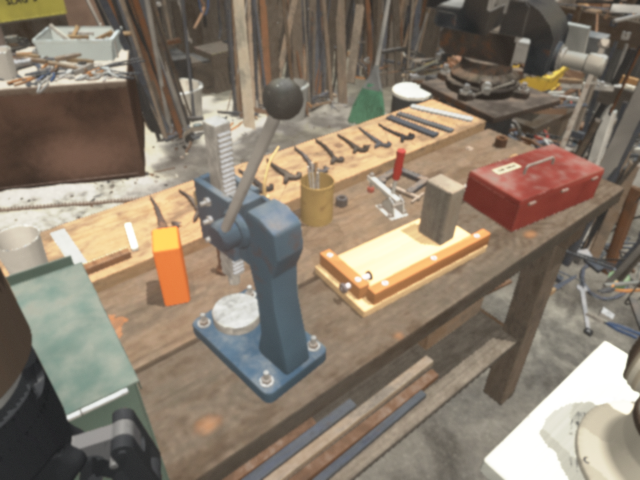

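View pics/top0.png

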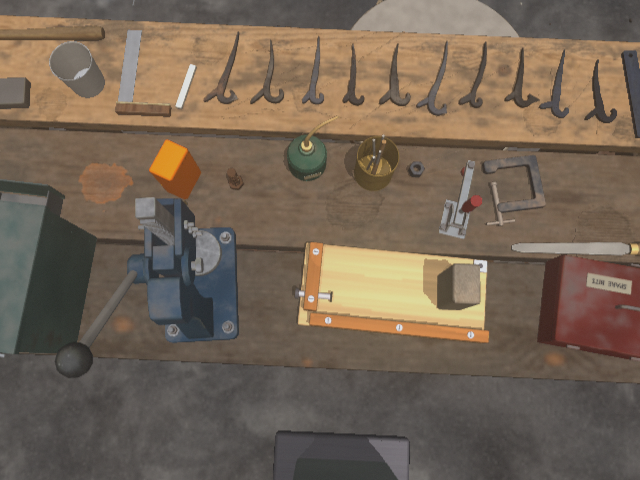

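The top view shows the board at (395,290), with the end stop at its left end (315,278) and the fence along its lower edge. The brown block stands at (465,285), at the right-hand end. Look-alikes and things to avoid:
- orange block at (175,170)
- grey block at (12,92)
- bolt (233,177), oil can (307,155) and tin (375,163)
- press at (185,265), with its ball at (73,360)

The brown-grey standing block on the board is the one I want. Next I'll measure it.

```bash
cat >> h.py <<'E'
def ray(n,u,v):
    c=cal(n); K=np.array(c['K']); d=np.array([(u-K[0,2])/K[0,0],-(v-K[1,2])/K[1,1],-1.])
    return np.array(c['eye']),R.from_quat(c['attitude']).apply(d)
def onz(n,u,v,z):
    e,d=ray(n,u,v); return e+d*(z-e[2])/d[2]
def tri(a,b):
    e1,d1=ray("scene",*a); e2,d2=ray("top",*b)
    d1/=np.linalg.norm(d1);d2/=np.linalg.norm(d2)
    s=np.linalg.lstsq(np.c_[d1,-d2],e2-e1,rcond=None)[0]
    p,q=e1+s[0]*d1,e2+s[1]*d2
    return (p+q)/2,np.linalg.norm(p-q)
E
python3 - <<'E'
from h import *
np.set_printoptions(precision=1,suppress=True)
print("ball",tri((283,99),(73,360)))
print("block top",tri((443,184),(465,284)))
print("tooltop rack",tri((215,118),(150,210)))
for n in ["plus"]:
    for p in [(305,241),(300,325),(489,340),(487,262)]: print(p,onz("top",*p,18))
s=arm.read_state(); print(R.from_quat(s['ee_rot']).as_matrix())
a=cv2.imread("pics/top0.png")[225:350,290:500]; b=cv2.imread("pics/scene0.png")[165:310,310:500]
a=cv2.resize(a,None,fx=3.6,fy=3.6,interpolation=2)[:, :756]; cv2.imwrite("pics/ct.png",a)
cv2.imwrite("pics/cs.png",cv2.resize(b,None,fx=4,fy=4,interpolation=2))
E
```

```text
ball (array([352.6, 309.9, 439.8]), np.float64(0.31841801317411383))
block top (array([ 485.5, -135.3,  134.8]), np.float64(4.54600499848935))
tooltop rack (array([524.9, 281.2, 354. ]), np.float64(8.749716403934094))
(305, 241) [560.6 106.9  18. ]
(300, 325) [418.5 108.1  18. ]
(489, 340) [ 408.4 -204.9   18. ]
(487, 262) [ 538.8 -203.1   18. ]
[[-0.  -0.4 -0.9]
 [-0.  -0.9  0.4]
 [-1.   0.  -0. ]]
```

View pics/ct.png

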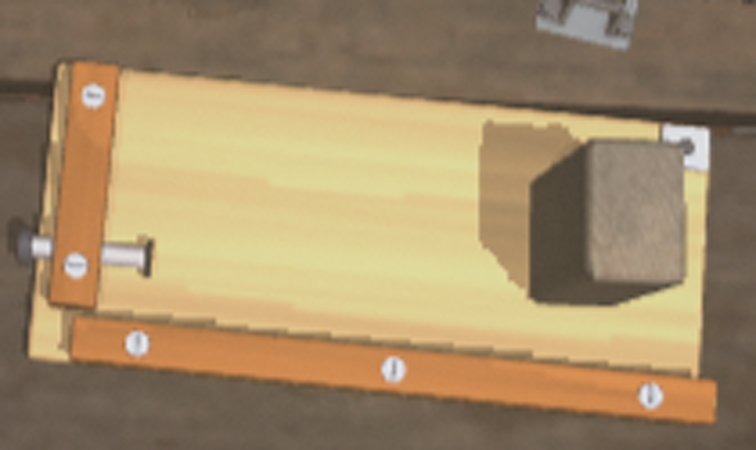

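View pics/cs.png

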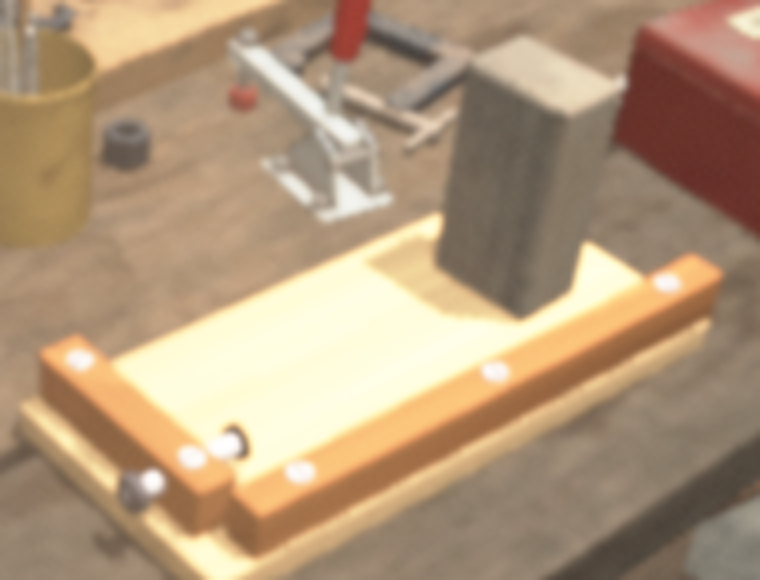

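The crops confirm the brown block. In the top crop its top face has corners (595,140), (685,147), (683,283) and (590,280). Its foot edge runs from (530,187) to (530,300). The fence's inner top edge goes from (140,324) to (700,378), the stop's inner edge from (118,68) to (97,305), and the buffer tip is at (150,258).

Run:
```python
from h import *
np.set_printoptions(precision=1,suppress=True)
P=lambda u,v,z:onz("top",290+u/3.6,225+v/3.6,z)
f=[P(140,324,46),P(420,351,46),P(700,378,46)]; e=[P(118,68,46),P(97,305,46)]
print("fence",f,"stop",e)
for n,p in dict(br=(710,128),tl=(60,62),bl=(30,358)).items(): print(n,P(*p,18))
print("top",[P(*p,138) for p in ((595,140),(685,147),(683,283),(590,280))])
print("foot",P(530,187,18),P(530,300,18)); print("buf",P(150,258,33))
d=f[0]-f[2]; print("yaw dirs",np.degrees(np.arctan2(-d[0],d[1])), np.degrees(np.arctan2((e[0]-e[1])[1],(e[0]-e[1])[0])))
S=lambda u,v:(310+u/4,165+v/4)
print("tri blk top near-left corner", tri(S(568,112),(290+590/3.6,225+280/3.6)),"fence end top inner",tri(S(690,255),(290+712/3.6,225+379/3.6)), "foot cor",tri(S(520,315),(290+530/3.6,225+300/3.6)))
# tallest obstacle on board right: clamp
print("redbox", tri((590,160),(545,258)))
```

```text
fence [array([435.1,  61.6,  46. ]), array([428.9, -64.3,  46. ]), array([ 422.7, -189.7,   46. ])] stop [array([551.6,  76.6,  46. ]), array([442.7,  81.3,  46. ])]
br [ 541.3 -203.5   18. ]
tl [558.6 104.   18. ]
bl [419.3 110.9  18. ]
top [array([ 512.7, -121.5,  138. ]), array([ 511.6, -158.8,  138. ]), array([ 455.3, -157.4,  138. ]), array([ 454.7, -119.4,  138. ])]
foot [ 509.4 -118.8   18. ] [ 456.6 -119.1   18. ]
buf [466.3  58.   33. ]
yaw dirs -2.824448629610684 -2.4437354208206012
tri blk top near-left corner (array([ 455.1, -119.5,  137. ]), np.float64(0.6127155861434316)) fence end top inner (array([ 422.4, -195.8,   44.3]), np.float64(0.5865766280729585)) foot cor (array([ 456.3, -117.8,   23.8]), np.float64(0.6646017130284672))
redbox (array([ 413.6, -254.4,  215.5]), np.float64(207.22047490234377))
```

Run:
```python
from h import *
np.set_printoptions(precision=3,suppress=True)
s=arm.read_state(); M=R.from_quat(s['ee_rot']).as_matrix(); print(M)
y=np.degrees(np.arctan2(M[1,1],M[0,1])); print("tool y yaw",y,"spin needed to 177.3:", (y-177.3)%360)
```

```text
[[-0.001 -0.383 -0.924]
 [-0.002 -0.924  0.383]
 [-1.     0.002 -0.   ]]
tool y yaw -112.51554256401792 spin needed to 177.3: 70.18445743598204
```

Call:
drive_tool(motion=[[-36,0,0,7],[-36,0,0,7],[-36,0,0,7],[-36,0,0,7],[-36,0,0,7],[-36,0,0,7],[-36,0,0,7],[-36,0,0,7],[0,0,0,7],[0,0,0,7]], grip=0)

```text
clock: 0.93
position: [239.3, 577.7, 521.8]
ee_rot: [-0.486, 0.511, 0.489, 0.514]
contact_force: [0.5, 0.7, -1.0]
gripper_width: -0.1
```

Call:
drive_tool(motion=[[0,-8,-40,0],[0,-8,-40,0],[0,-8,-40,0],[0,-8,-40,0],[0,-8,-40,0],[0,-8,-40,0],[0,-8,-40,0],[0,-8,-40,0],[0,-8,-40,0],[0,-8,-40,0]])

```text
clock: 1.77
position: [301.0, 172.1, 519.2]
ee_rot: [-0.489, 0.51, 0.489, 0.511]
contact_force: [1.2, -0.2, 1.1]
gripper_width: -0.3
```

Call:
drive_tool(motion=[[18,-18,-32,0],[18,-18,-32,0],[18,-18,-32,0],[18,-18,-32,0],[18,-18,-32,0],[18,-18,-32,0],[18,-18,-32,0],[18,-18,-32,0],[18,-18,-32,0],[0,0,-32,0]])

```text
clock: 2.6
position: [449.5, -153.9, 351.9]
ee_rot: [-0.486, 0.513, 0.491, 0.509]
contact_force: [0.7, 0.5, -0.5]
gripper_width: 0.2
```

Run:
```python
from h import *
np.set_printoptions(precision=3,suppress=True)
s=arm.read_state(); M=R.from_quat(s['ee_rot']).as_matrix(); print(M, s['position'])
print("toolz yaw from +y (deg, cw+)",np.degrees(np.arctan2(M[0,2],M[1,2])), "target ~2.7")
i=arm.get_image("top")[:,:,::-1]; cv2.imwrite("pics/t1.png",cv2.resize(i[180:390,280:600],None,fx=2.5,fy=2.5,interpolation=2))
```

```text
[[-0.009 -0.999  0.045]
 [ 0.002  0.045  0.999]
 [-1.     0.009  0.001]] [ 449.504 -153.908  351.937]
toolz yaw from +y (deg, cw+) 2.5589170059407125 target ~2.7
```

View pics/t1.png

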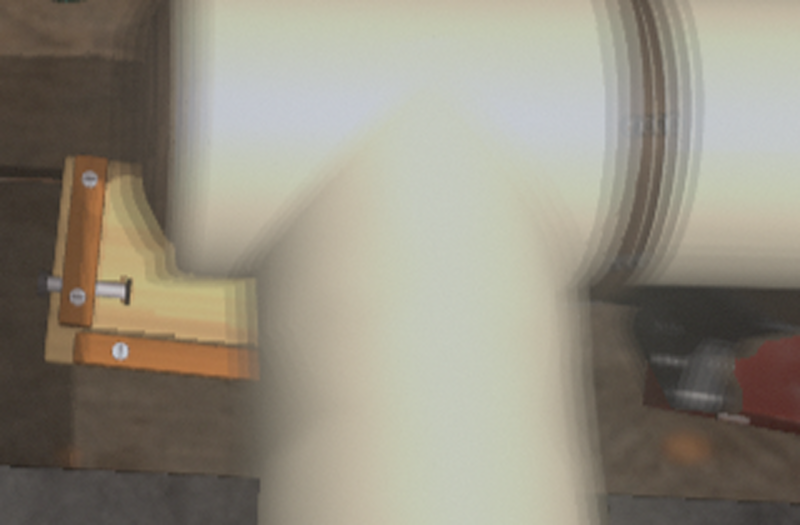

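The arm now hides the board from the top camera: only the stop and buffer are visible, with the buffer tip at about (128,290) in the crop. From here I'll use the scene camera. Going down behind the block.

Call:
drive_tool(motion=[[0,-12,-13,0],[0,-12,-13,0],[0,-12,-13,0],[38,0,0,0],[38,0,0,0],[38,0,0,0],[38,0,0,0],[38,0,0,0],[38,0,0,0],[0,0,0,0.1]])

```text
clock: 3.48
position: [477.9, -191.9, 122.0]
ee_rot: [-0.483, 0.515, 0.493, 0.508]
contact_force: [-1.0, 0.5, -1.0]
gripper_width: 0.1
```

Run:
```python
from h import *
s=arm.read_state(); print(s['position'],s['contact_force'])
i=arm.get_image("scene")[:,:,::-1]; cv2.imwrite("pics/s1.png",cv2.resize(i[60:320,300:560],None,fx=2.3,fy=2.3,interpolation=2))
```

```text
[ 477.93773063 -191.88141757  122.00971236] [-1.03626929  0.46752856 -0.96095715]
```

View pics/s1.png

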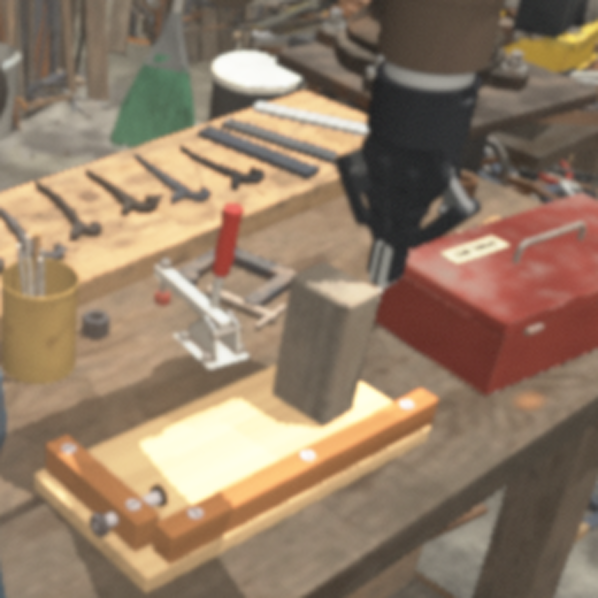

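The scene crop shows the closed fingers at (385,265), just behind the top of the block. Everything round it is clear. Now feeling for contact.

Call:
drive_tool(motion=[[-1,-3,4,0],[-1,-3,4,0],[0,0,3,0],[0,0,2,0],[0,0,2,0],[0,0,2,0]])

```text
clock: 4.03
position: [490.9, -176.0, 132.3]
ee_rot: [-0.489, 0.511, 0.488, 0.512]
contact_force: [-0.5, -0.1, -1.0]
gripper_width: -0.0
```

Call:
drive_tool(motion=[[0,0,2,0],[0,0,2,0],[0,0,2,0]])

```text
clock: 4.28
position: [490.7, -170.1, 131.4]
ee_rot: [-0.489, 0.511, 0.489, 0.511]
contact_force: [-0.1, -0.2, 0.2]
gripper_width: 0.0
```

Call:
drive_tool(motion=[[0,0,2,0],[0,0,2,0],[0,0,2,0]])

```text
clock: 4.53
position: [491.1, -164.3, 131.4]
ee_rot: [-0.489, 0.511, 0.488, 0.511]
contact_force: [0.3, -1.3, 0.2]
gripper_width: 0.3
```

The tip is higher than I meant, only about 7 mm below the top of the block. I'll back off a little and lower it.

Call:
drive_tool(motion=[[0,2,-5,0],[5,4,0,0],[5,0,0,0],[0,0,0,0],[0,0,3,0],[0,0,2,0],[0,0,2,0],[0,0,2,0]])

```text
clock: 5.2
position: [485.5, -159.9, 121.5]
ee_rot: [-0.489, 0.511, 0.488, 0.511]
contact_force: [0.1, -0.7, -0.1]
gripper_width: 0.1
```

Call:
drive_tool(motion=[[0,0,2,0],[0,0,2,0],[0,0,2,0],[0,0,2,0]])

```text
clock: 5.53
position: [485.7, -151.8, 121.4]
ee_rot: [-0.489, 0.511, 0.488, 0.511]
contact_force: [-0.4, -0.9, 0.0]
gripper_width: -0.1
```

Run:
```python
from h import *
i=arm.get_image("scene")[:,:,::-1]; cv2.imwrite("pics/s2.png",cv2.resize(i[150:310,310:500],None,fx=3.5,fy=3.5,interpolation=2))
```

```text
(no output)
```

View pics/s2.png

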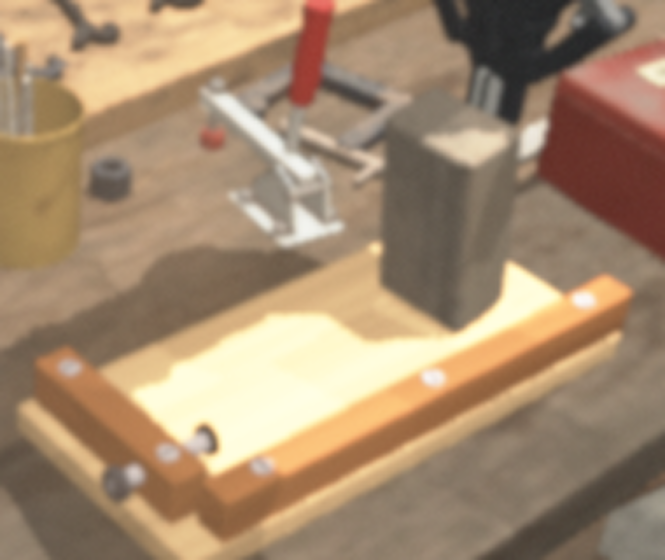

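The block is tilting. Its top front corner moved to (455,168) while its foot corner stayed put at (458,325). I'll keep going slowly.

Call:
drive_tool(motion=[[0,0,2,0],[0,0,2,0],[0,0,2,0],[0,0,2,0],[0,0,2,0],[0,0,2,0]])

```text
clock: 6.08
position: [486.1, -139.9, 121.3]
ee_rot: [-0.488, 0.511, 0.489, 0.511]
contact_force: [0.5, -0.0, 1.2]
gripper_width: -0.2
```

Call:
drive_tool(motion=[[0,0,1.5,0],[0,0,1.5,0],[0,0,1.5,0],[0,0,1.5,0],[0,0,1.5,0],[0,0,1.5,0],[0,0,1.5,0],[0,0,1.5,0]])

```text
clock: 6.75
position: [486.7, -128.0, 121.3]
ee_rot: [-0.488, 0.511, 0.488, 0.511]
contact_force: [-0.4, -0.4, 0.0]
gripper_width: 0.1
```

Run:
```python
from h import *
i=arm.get_image("scene")[:,:,::-1]; cv2.imwrite("pics/s3.png",i)
a=cv2.imread("pics/scene0.png")
# block leans? print darkness of the former top corner region & difference to s2-time
for p in ((443,184),(440,215),(420,225),(405,245)): print(p,i[p[1],p[0]],a[p[1],p[0]])
```

```text
(443, 184) [83 86 87] [176 202 220]
(440, 215) [ 88 104 117] [ 84  98 106]
(420, 225) [68 79 89] [ 93 114 134]
(405, 245) [129 176 214] [219 252 255]
```

Call:
drive_tool(motion=[[0,0,1.5,0],[0,0,1.5,0],[0,0,1.5,0],[0,0,1.5,0],[0,0,1.5,0],[0,0,1.5,0],[0,0,0,0],[0,0,0,0],[0,0,0,0],[0,0,0,0]])

```text
clock: 7.63
position: [487.1, -119.1, 121.3]
ee_rot: [-0.488, 0.511, 0.488, 0.511]
contact_force: [-0.0, -0.1, 0.1]
gripper_width: 0.2
```

Run:
```python
from h import *
i=arm.get_image("scene")[:,:,::-1]; j=arm.get_image("top")[:,:,::-1]
cv2.imwrite("pics/s4.png",np.hstack([cv2.resize(i[120:320,300:500],None,fx=2,fy=2,interpolation=2),cv2.resize(j[200:400,290:490],None,fx=2,fy=2,interpolation=2)]))
```

```text
(no output)
```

View pics/s4.png

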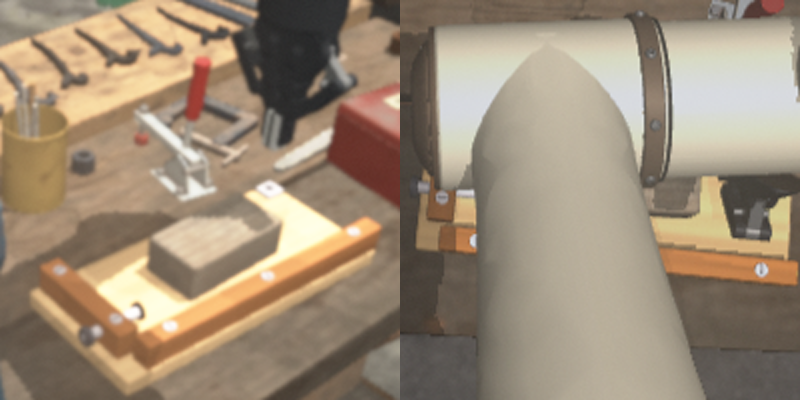

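The block lies on the board, with the gripper above its far end and clear of it. In the scene half, the top-face corners are roughly (150,240), (193,271), (281,224) and (240,192).

Run:
```python
from h import *
np.set_printoptions(precision=1,suppress=True)
i=cv2.imread("pics/s4.png")[:, :400]
P=lambda u,v,z:onz("scene",300+u/2,120+v/2,z)
O=np.array([475,-47]);uy=np.array([.0465,.9989]);ux=np.array([.9989,-.0465])
for p,z in (((150,240),61),((193,271),61),((281,224),61),((240,192),61),((193,297),18)):
    q=P(*p,z); print(p,q,"board",(q[:2]-O)@ux,(q[:2]-O)@uy)
print(cv2.imwrite("pics/s5.png",cv2.resize(cv2.imread("pics/s4.png")[170:330,120:300],None,fx=4,fy=4,interpolation=2)))
s=arm.read_state(); M=R.from_quat(s['ee_rot']).as_matrix(); print(M)
```

```text
(150, 240) [507.4   9.5  61. ] board 29.746889507518144 57.91937676682642
(193, 271) [453.1  10.7  61. ] board -24.592052487924207 56.62972960466579
(281, 224) [ 451.4 -103.3   61. ] board -20.920069779911387 -57.29850140957927
(240, 192) [ 509.5 -112.3   61. ] board 37.50279946169334 -63.587081132462224
(193, 297) [461.1  -4.7  18. ] board -15.848209163582833 41.649710340668825
True
[[ 0. -1.  0.]
 [ 0.  0.  1.]
 [-1. -0.  0.]]
```

Call:
drive_tool(motion=[[-10,0,-10,0],[0,0,-20,0],[0,0,-20,0],[0,0,-20,0],[0,0,0,0],[0,0,0,0]])

```text
clock: 8.23
position: [483.7, -189.7, 131.1]
ee_rot: [-0.488, 0.512, 0.488, 0.512]
contact_force: [0.1, 0.8, 0.8]
gripper_width: 0.2
```

Block in board coordinates: x about -24 to 33, y about -65 to 55, so the fence gap is roughly 20 mm. Next I go round to its +x side to push it to the fence at mid-length.

Call:
drive_tool(motion=[[0,-16,33,0],[0,-16,33,0],[0,-16,33,0],[0,-8,33,0],[18,0,0,0],[18,0,0,0],[18,0,0,0],[18,0,0,0],[19,0,0,0],[0,0,0,0]])

```text
clock: 9.07
position: [543.0, -59.1, 36.9]
ee_rot: [-0.487, 0.513, 0.49, 0.509]
contact_force: [-0.4, -0.3, -1.1]
gripper_width: 0.1
```

Call:
drive_tool(motion=[[0,3,0,0],[0,2,0,0],[0,2,0,0],[0,1,0,0]])

```text
clock: 9.4
position: [538.2, -59.1, 41.6]
ee_rot: [-0.489, 0.511, 0.488, 0.512]
contact_force: [0.8, 0.3, 0.2]
gripper_width: 0.2
```

Call:
drive_tool(motion=[[0,2,0,0],[0,2,0,0],[0,2,0,0],[0,2,0,0],[0,2,0,0],[0,2,0,0],[0,2,0,0],[0,2,0,0]])

```text
clock: 10.07
position: [522.3, -58.6, 40.5]
ee_rot: [-0.489, 0.511, 0.488, 0.511]
contact_force: [1.8, -0.0, 0.1]
gripper_width: 0.1
```

Call:
drive_tool(motion=[[0,1.5,0,0],[0,1.5,0,0],[0,1.5,0,0],[0,1.5,0,0]])

```text
clock: 10.4
position: [516.1, -58.3, 40.5]
ee_rot: [-0.489, 0.511, 0.488, 0.511]
contact_force: [1.6, -1.2, 0.9]
gripper_width: 0.1
```

Call:
drive_tool(motion=[[0,1.5,0,0],[0,1.5,0,0],[0,1.5,0,0],[0,1.5,0,0]])

```text
clock: 10.73
position: [510.0, -58.0, 40.4]
ee_rot: [-0.489, 0.511, 0.488, 0.511]
contact_force: [2.3, -0.9, 1.5]
gripper_width: -0.2
```

Call:
drive_tool(motion=[[0,0.7,0,0],[0,0.7,0,0],[0,0.7,0,0],[0,0.7,0,0],[0,0.7,0,0]])

```text
clock: 11.15
position: [506.7, -57.9, 40.5]
ee_rot: [-0.489, 0.511, 0.488, 0.511]
contact_force: [1.8, 0.8, 1.3]
gripper_width: -0.3
```

Call:
drive_tool(motion=[[0,0.5,0,0],[0,0.5,0,0],[0,0.5,0,0],[0,0.5,0,0]])

```text
clock: 11.48
position: [504.6, -57.8, 40.4]
ee_rot: [-0.489, 0.511, 0.488, 0.511]
contact_force: [3.2, 0.4, 1.8]
gripper_width: -0.1
```

Call:
drive_tool(motion=[[0,0.4,0,0],[0,0.4,0,0]])

```text
clock: 11.65
position: [504.3, -57.9, 40.5]
ee_rot: [-0.489, 0.511, 0.488, 0.511]
contact_force: [5.0, -2.9, 0.8]
gripper_width: -0.2
```

Call:
drive_tool(motion=[[0,0.4,0,0],[0,0.4,0,0]])

```text
clock: 11.82
position: [504.2, -57.9, 40.6]
ee_rot: [-0.489, 0.51, 0.488, 0.512]
contact_force: [6.0, -2.2, 0.2]
gripper_width: 0.0
```

Call:
drive_tool(motion=[[0,0.4,0,0],[0,0.4,0,0]])

```text
clock: 11.98
position: [504.2, -57.9, 40.9]
ee_rot: [-0.49, 0.51, 0.488, 0.512]
contact_force: [7.2, -3.7, 1.1]
gripper_width: 0.0
```

Call:
drive_tool(motion=[[0,0.4,0,0],[0,0.4,0,0]])

```text
clock: 12.15
position: [504.1, -57.8, 41.1]
ee_rot: [-0.49, 0.509, 0.487, 0.512]
contact_force: [8.1, -5.1, 0.9]
gripper_width: -0.1
```

The block met the fence at TCP x = 504.2, and the force rose to about 9 N. Now I back off and go behind its near end.

Call:
drive_tool(motion=[[0,-10,0,0],[-30,-10,0,0],[-35,0,0,0],[-25,0,-30,0],[0,20,-35,0],[0,25,-28,0],[0,25,0,0],[30,0,0,0],[30,0,0,0],[25,0,0,0]])

```text
clock: 12.98
position: [444.0, -148.4, 43.6]
ee_rot: [-0.487, 0.513, 0.489, 0.511]
contact_force: [0.6, 1.0, -0.4]
gripper_width: 0.0
```

Run:
```python
from h import *
i=arm.get_image("scene")[:,:,::-1]
cv2.imwrite("pics/s6.png",cv2.resize(i[160:310,310:500],None,fx=4,fy=4,interpolation=2)); print(arm.read_state()['position'],arm.read_state()['contact_force'])
```

```text
[ 440.72571452 -148.08250731   39.2154689 ] [-1.43777619  0.34093678 -3.25561759]
```

View pics/s6.png

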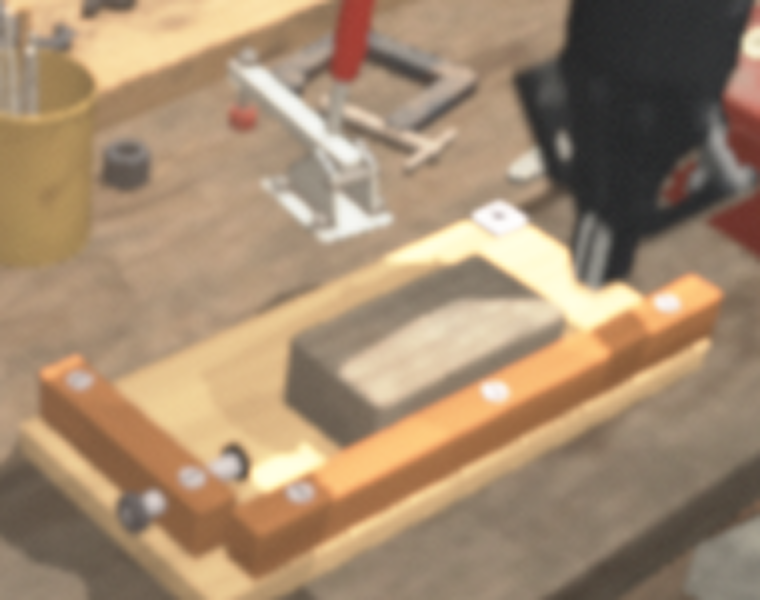

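The scene crop shows the block lying parallel to the fence and against it. The fingers are behind its near end at (600,260) but too close to the fence, so I'll shift them 15 mm away from it.

Call:
drive_tool(motion=[[0,-5,0,0],[0,-5,0,0],[0,-5,0,0],[0,0,0,0],[0,0,0,0]])

```text
clock: 13.45
position: [463.2, -148.9, 46.4]
ee_rot: [-0.489, 0.511, 0.488, 0.512]
contact_force: [-0.7, -0.3, -0.7]
gripper_width: -0.2
```

Call:
drive_tool(motion=[[0,0,4,0],[0,0,4,0],[0,0,3,0],[0,0,3,0],[0,0,2,0],[0,0,2,0],[0,0,2,0]])

```text
clock: 14.03
position: [462.9, -128.7, 45.3]
ee_rot: [-0.489, 0.511, 0.489, 0.511]
contact_force: [-0.1, 0.6, 0.4]
gripper_width: -0.0
```

Call:
drive_tool(motion=[[0,0,2,0],[0,0,2,0],[0,0,2,0],[0,0,2,0],[0,0,2,0],[0,0,2,0]])

```text
clock: 14.53
position: [463.4, -117.0, 45.3]
ee_rot: [-0.488, 0.511, 0.488, 0.511]
contact_force: [0.2, -1.8, -0.6]
gripper_width: 0.1
```

Call:
drive_tool(motion=[[0,0,-4,0],[3,4,0,0],[2,3,0,0],[0,0,2,0],[0,0,2,0],[0,0,2,0],[0,0,2,0],[0,0,2,0]])

```text
clock: 15.2
position: [456.8, -110.5, 40.3]
ee_rot: [-0.489, 0.511, 0.489, 0.511]
contact_force: [0.7, -1.1, -1.6]
gripper_width: 0.0
```

Call:
drive_tool(motion=[[0,0,2,0],[0,0,2,0],[0,0,2,0],[0,0,2,0],[0,0,2,0],[0,0,2,0],[0,0,2,0],[0,0,2,0]])

```text
clock: 15.87
position: [457.5, -94.5, 40.3]
ee_rot: [-0.488, 0.511, 0.489, 0.511]
contact_force: [-0.1, -2.4, -1.5]
gripper_width: 0.2
```

Call:
drive_tool(motion=[[0,0,2,0],[0,0,2,0],[0,0,2,0],[0,0,2,0],[0,0,2,0],[0,0,1.5,0],[0,0,1.5,0]])

```text
clock: 16.45
position: [458.1, -81.6, 40.3]
ee_rot: [-0.489, 0.511, 0.489, 0.511]
contact_force: [-0.4, -1.3, -0.7]
gripper_width: 0.1
```

Call:
drive_tool(motion=[[0,0,1,0],[0,0,1,0],[0,0,1,0],[0,0,1,0]])

```text
clock: 16.78
position: [458.3, -77.7, 40.3]
ee_rot: [-0.488, 0.511, 0.488, 0.511]
contact_force: [-0.8, -2.1, -0.4]
gripper_width: 0.2
```

Call:
drive_tool(motion=[[0,0,0.8,0],[0,0,0.8,0],[0,0,0.8,0]])

```text
clock: 17.03
position: [458.4, -75.3, 40.3]
ee_rot: [-0.489, 0.511, 0.488, 0.511]
contact_force: [0.2, 0.2, -1.0]
gripper_width: 0.0
```

Call:
drive_tool(motion=[[0,0,0.8,0],[0,0,0.8,0],[0,0,0.8,0]])

```text
clock: 17.28
position: [458.5, -72.9, 40.3]
ee_rot: [-0.489, 0.511, 0.488, 0.511]
contact_force: [0.1, -2.1, -0.7]
gripper_width: -0.1
```

Call:
drive_tool(motion=[[0,0,0.8,0],[0,0,0.8,0],[0,0,0.8,0]])

```text
clock: 17.53
position: [458.3, -71.0, 40.3]
ee_rot: [-0.489, 0.512, 0.489, 0.511]
contact_force: [0.8, -8.9, 0.9]
gripper_width: 0.2
```

Call:
drive_tool(motion=[[0,0,0.8,0],[0,0,0.8,0]])

```text
clock: 17.7
position: [458.3, -70.6, 40.6]
ee_rot: [-0.489, 0.512, 0.488, 0.51]
contact_force: [1.4, -15.3, 0.7]
gripper_width: -0.0
```

Call:
drive_tool(motion=[[0,0,0.8,0],[0,0,0.8,0]])

```text
clock: 17.87
position: [458.3, -70.1, 40.8]
ee_rot: [-0.489, 0.512, 0.488, 0.51]
contact_force: [3.1, -23.0, 2.6]
gripper_width: -0.2
```

Call:
drive_tool(motion=[[0,0,0.8,0],[0,0,0.8,0]])

```text
clock: 18.03
position: [458.3, -69.7, 41.0]
ee_rot: [-0.49, 0.513, 0.488, 0.509]
contact_force: [2.6, -30.1, 3.3]
gripper_width: 0.1
```

I overshot: those batched steps pushed to about 30 N, over the 25 N limit. Backing off now, and from here I take one step at a time.

Call:
drive_tool(motion=[[0,0,-2.5,0],[0,0,-2.5,0],[0,0,0,0]])

```text
clock: 18.28
position: [458.6, -71.2, 40.4]
ee_rot: [-0.488, 0.511, 0.488, 0.512]
contact_force: [-0.9, -4.1, 0.3]
gripper_width: -0.0
```

Call:
drive_tool(motion=[[0,0,0.5,0],[0,0,0.5,0],[0,0,0.4,0],[0,0,0,0]])

```text
clock: 18.62
position: [458.6, -70.6, 40.6]
ee_rot: [-0.489, 0.512, 0.488, 0.51]
contact_force: [1.5, -13.3, 1.2]
gripper_width: -0.0
```

Call:
drive_tool(motion=[[0,0,0,0],[0,0,0,0],[0,0,0,0],[0,0,0,0],[0,0,0,0],[0,0,0,0]])

```text
clock: 19.12
position: [458.6, -70.6, 40.6]
ee_rot: [-0.489, 0.512, 0.488, 0.51]
contact_force: [0.4, -13.3, 0.7]
gripper_width: 0.1
```

Call:
drive_tool(motion=[[0,0,0,0],[0,0,0,0],[0,0,0,0],[0,0,0,0],[0,0,0,0],[0,0,0,0],[0,0,0,0],[0,0,0,0],[0,0,0,0],[0,0,0,0]])

```text
clock: 19.95
position: [458.6, -70.6, 40.6]
ee_rot: [-0.489, 0.512, 0.488, 0.51]
contact_force: [2.0, -13.0, 0.9]
gripper_width: -0.1
```

It held 13 N for over 1.3 s. Releasing gently, then backing away and lifting so I can check.

Call:
drive_tool(motion=[[0,0,-0.7,0],[0,0,-0.7,0],[0,0,-0.7,0],[0,0,-0.7,0],[0,0,-2,0],[0,0,-6,0],[0,0,-20,0],[-30,0,-25,0],[-40,0,0,0],[-40,0,0,0]])

```text
clock: 20.78
position: [455.0, -126.2, 150.8]
ee_rot: [-0.487, 0.513, 0.489, 0.511]
contact_force: [2.6, 0.1, 0.3]
gripper_width: 0.0
```

Call:
drive_tool(motion=[[-30,0,-30,0],[0,0,-35,0],[0,0,-35,0],[0,0,-35,0],[0,0,-35,0],[0,0,0,0],[0,0,0,0]])

```text
clock: 21.37
position: [447.8, -296.0, 179.2]
ee_rot: [-0.487, 0.512, 0.488, 0.512]
contact_force: [1.0, 0.0, -0.9]
gripper_width: -0.2
```

Run:
```python
from h import *
i=arm.get_image("scene")[:,:,::-1]; j=arm.get_image("top")[:,:,::-1]
cv2.imwrite("pics/s7.png",np.hstack([cv2.resize(i[210:310,310:410],None,fx=4,fy=4,interpolation=2),cv2.resize(j[235:335,295:395],None,fx=4,fy=4,interpolation=2)]))
cv2.imwrite("pics/t7.png",j); cv2.imwrite("pics/sc7.png",i)
```

```text
(no output)
```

View pics/s7.png

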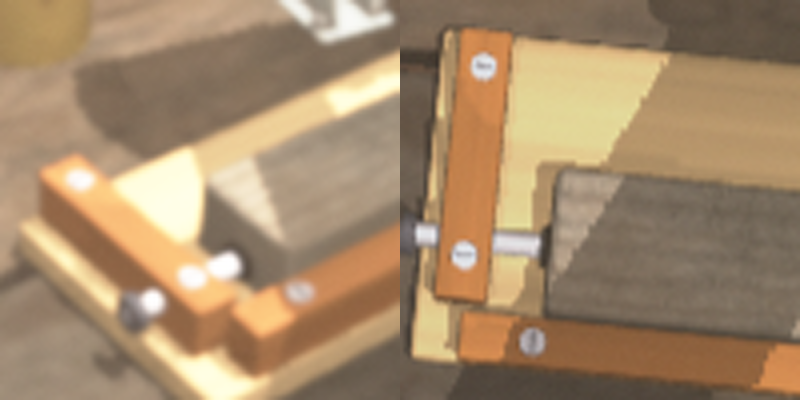

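Run:
```python
import cv2,numpy as np
j=cv2.imread("pics/t7.png"); cv2.imwrite("pics/t8.png",cv2.resize(j[260:345,310:470],None,fx=5,fy=6,interpolation=2))
g=j.astype(int); 
# fence/block boundary per column: strongest change of (R-B) saturation
xs=[];ys=[];
for c in range(338,470):
    col=(g[290:335,c,2]-g[290:335,c,0]).astype(float); d=np.diff(cv2.GaussianBlur(col[:,None],(1,3),0)[:,0]); k=int(np.argmax(d))
    a,b,e=d[k-1:k+2] if 0<k<len(d)-1 else (0,1,0); xs.append(c); ys.append(290.5+k+0.5*(a-e)/(a-2*b+e+1e-9))
print(np.round(ys[::6],1), list(xs[::6]))
```

```text
[314.9 315.8 316.4 316.8 317.6 318.  318.8 319.4 319.8 320.6 330.5 321.7
 322.6 323.2 323.8 324.5 325.  325.7 326.3 327.  327.6 328.3] [338, 344, 350, 356, 362, 368, 374, 380, 386, 392, 398, 404, 410, 416, 422, 428, 434, 440, 446, 452, 458, 464]
```

View pics/t8.png

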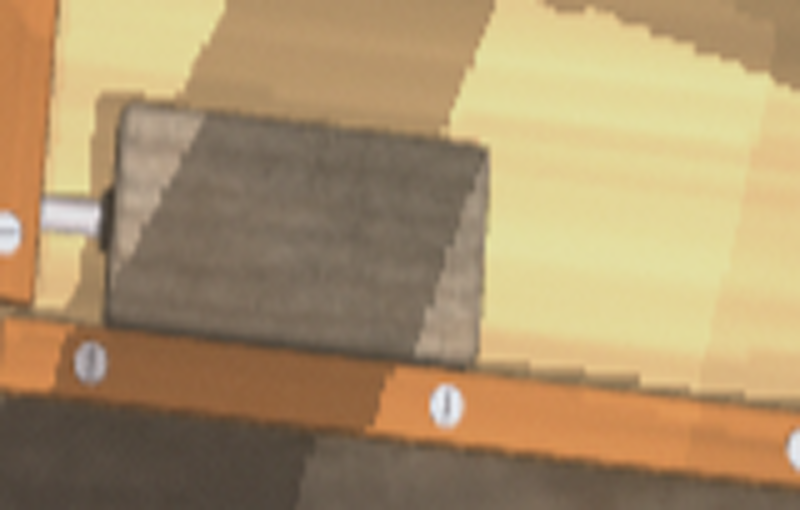

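Run:
```python
from h import *
np.set_printoptions(precision=2,suppress=True)
j=cv2.imread("pics/t7.png").astype(float)
def edge(cols,r0,r1,f,sgn=1):
    o=[]
    for c in cols:
        col=f(j[r0:r1,c]); d=sgn*np.diff(np.convolve(col,[.25,.5,.25],'same'))[1:-1]; k=int(np.argmax(d)); 
        k=min(max(k,1),len(d)-2); a,b,e=d[k-1:k+2]; o.append((c,r0+1+k+.5+.5*(a-e)/(a-2*b+e+1e-9)))
    return np.array(o)
def yaw(o,z,name):
    for _ in range(3):
        p=np.polyfit(o[:,0],o[:,1],1); r=o[:,1]-np.polyval(p,o[:,0]); o=o[abs(r)<max(.4,2*np.median(abs(r)))]
    w=[onz("top",c,np.polyval(p,c),z) for c in (335,405)]; d=w[0]-w[1]
    print(name,len(o),"rms",np.std(o[:,1]-np.polyval(p,o[:,0])),"yaw",np.degrees(np.arctan2(d[0],d[1])),"x at y=0,-50",[np.interp(y,[w[1][1],w[0][1]],[w[1][0],w[0][0]]) for y in (0,)],w[0],w[1])
sat=lambda c:c[:,2]-c[:,0]
yaw(edge(range(338,404),272,292,sat,-1),61,"block +x top edge")
fe=edge(range(335,470),308,334,sat,1); yaw(fe,46,"fence inner"); yaw(edge(range(320,470),318,345,sat,-1),46,"fence outer")
val=lambda c:c.sum(1)
yaw(edge(range(336,402),306,326,val,-1),61,"block -x top edge(dark line)")
```

```text
block +x top edge 65 rms 0.13473724050749356 yaw 3.4444271394761574 x at y=0,-50 [np.float64(493.4930573566105)] [496.78  54.68  61.  ] [489.98 -58.36  61.  ]
fence inner 129 rms 0.1080035450626258 yaw 3.2694965226580903 x at y=0,-50 [np.float64(433.0406224490759)] [436.    51.73  46.  ] [429.52 -61.6   46.  ]
fence outer 134 rms 0.1299004516456681 yaw 3.011490384205931 x at y=0,-50 [np.float64(413.5069945395903)] [416.19  50.93  46.  ] [410.25 -61.92  46.  ]
block -x top edge(dark line) 66 rms 0.11903043155671553 yaw 2.8826521509323335 x at y=0,-50 [np.float64(435.4182248348905)] [438.05  52.33  61.  ] [432.43 -59.31  61.  ]
```

Line fits agree that the block is flush. The fence's yaw is 3.0–3.3° and the block's is 2.9–3.4° (mean 3.16°). The block's +x edge lies 60.4 mm from the fence face, against a 60 mm width. The top crop also shows the buffer at (110,220) touching the block's end. The arm is clear of everything, so I'm handing in.

Run:
```python
from h import *
s=arm.read_state(); print(s['clock'],s['contact_force']); print(arm.job_done())
```

```text
21.4667 [-0.76785587 -0.33240576 -1.28130375]
the job is handed in; nothing more can be done
None
```

The block is lying flush with the fence and against the buffer, but I broke the 25 N limit once while homing it. I sent several forward steps in one batch without reading the force between them. The wrist read about 30 N, so roughly 28 N reached the stop for about 0.2 s before I backed off. This may count as a failure.

- **Tipping:** I pushed about 104 mm above the board and the block went over towards the stop. The foot corner stayed put in the picture taken during the push; the last part of the fall was free and not observed.
- **Sliding and bedding:** I pushed it to the fence with a peak of about 9 N, then along the fence to the buffer. After backing off to about 4 N, I leaned on its near end at about 13 N for a little over 1.3 s and released slowly.
- **Flush with the fence:** In the last top picture, line fits put the fence at 3.0–3.3° and the block at 2.9–3.4°. The block's far edge measured 60.4 mm from the fence face, against its 60 mm width. Its two long edges differed by 0.56°, which I took as measuring error.
- **Touching the buffer:** It looks in contact in both camera views. I did not feel for it again after letting go.
- **Other things:** I went nowhere near the oil can, the tin, the bolt or the orange look-alike. The fingers came within a few millimetres of the fence once and may have brushed it lightly (1–3 N read).
- **Hand-in:** I handed in at 21.5 s with the arm touching nothing.

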